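# Reverse the tasting row

### The arm

A 7-joint arm with a two-finger parallel gripper is mounted at the origin on the work surface. World frame = base frame: x ahead of the robot, y to its left, z up, the work surface at z = 0. Lengths are in m, angles in rad, forces in N, time in s.
With the tool pointing down it reaches from about 0.425 to 0.825 m from the base axis. Payload 3.6 kg.
Tool frame: the origin (TCP) lies on the centre line of the jaws, within the pads' length; the fingertips stand 8 mm ahead of it and the grasp point (between the pads) lies 11 mm behind it; y points along the fingers, z is the direction in which the jaws open and shut, and the axes are right-handed (so a half turn about y gives the same grasp; the last joint's range is limited). The gripper opens to 93 mm and grips with 3 to 60 N. Pads are 15 mm wide; open, the fingers measure 128 mm over their backs; the gripper's body (75 mm by 188 mm) begins 65 mm behind the grasp point.
Start: joints at [1.103, 0.615, -0.013, 1.423, 0.008, 1.103, -0.04], TCP at [0.278, -0.588, 0.227] pointing down, gripper open.
Joint ranges: [-3.12, 3.12], [-0.3, 2.06], [-1.34, 1.32], [0.26, 2.42], [-1.36, 4.5], [0.01, 1.98], [-2.84, 2.84]. Speed limits (rad/s): [2.79, 2.79, 3.14, 3.14, 3.14, 3.14, 3.14].

### API

Orientations are given as a unit quaternion [x, y, z, w].
In Python, from workcell import observe, viewer, job_done gives the robot as it stands. The module is installed in compiled form; this text tells all that it offers.
- The arm moves only by the tool send_rows, never from a script. Its argument "steps" is a list of rows, each a list of 6 numbers: the shift along the world's x, y, z in mm, then the turn, a rotation vector about the world's x, y, z in degrees. A call has exactly 8 rows; each row is the pose to reach, as a shift and turn from the pose measured when the call began; what a row does not reach only later rows make up. A row lasts 1/8 s, in which the tool goes at most 62.5 mm and 10.7 degrees, less where a joint would pass 70% of its speed; a pose out of reach is approached as far as the arm can. A call with a gripper value outside its range is refused whole. "fingers" is the closure, from -1 (fully open) to 1 (shut), so that 0 is half open, set as the call begins (left out, the last holds). The fingers move at their own pace and stop on an object; "grip_force" is the grip in N (left out, the last holds). Time passes only in rows, so rows that repeat a pose let the fingers close, or fill a call up. It gives the time, the measured TCP pose, the force and the opening at its end, in the units of the state.
- observe(): the state, without advancing time (a new reading comes with each control period).
- viewer.read_camera(name): name is "scene" or "top" or "wrist"; returns the picture (480x640x3 uint8, blue, green, red); there is no depth.
- viewer.camera_info(name): a dict with "camera_matrix" (3x3 intrinsics, pixels), "origin" and "orientation" of the camera in the world. Camera axes: x right, y up, looking along -z (the intrinsics and any distortion apply to the point x, -y, -z); pixel columns grow to the right and rows downward; lengths in m; the calibration is good to about 2 mm. A picture is of the moment at which its call begins: read the wrist's pose just before it. camera_info takes no time and is no camera call; for the wrist camera it gives the pose at the moment of the call.
- job_done(): hands the job in, once; it reports no verdict.
The state is a dict: "time_s": time; "joint_pos": joint angles; "joint_velocities": joint speeds; "tau": joint torques, N m; "ee_pos": TCP position; "ee_rot": TCP orientation; "wrist_force": force on the tool from outside, world axes, zero at the start; "wrist_torque": the same for the moment, N m; "finger_gap": finger opening in m.
Only numpy, scipy, OpenCV 4.12 (cv2) and the standard library are available. Lean on these libraries where they do the work, as an engineer would, in place of code of your own. Each camera call takes 0.05 s, during which the arm holds its last target.

### The job

The tasters will now walk the table from the other end: move the four sample containers one by one from the steel stand with the cork mats into the four pockets of the dark wooden rack, in reverse order, so that the leftmost of the stand (as the robot sees it) ends in the rightmost pocket, the second from the left in the second from the right, and so on. Never tip a container over, and leave each one standing upright on the floor of its own pocket, released.

Things in the scene. Friction and masses are not known exactly. Their poses are not given: they have to be found in the camera images.
- canister: Tall round steel canister with a flat aluminium lid: 44 mm diameter, 88 mm high, about 0.2 kg. Loose; starts upright on its own mat in the stand, in any of the four places. Origin: centre of its underside; z up along its axis.
- tin: Square aluminium tin with a slightly smaller dark lid: 46 x 46 mm, 74 mm high (straight sides up to 66 mm), about 0.18 kg; its sides are parallel to its x and y axes, within 0.2 rad of the stand's. Loose; starts upright on its own mat in the stand, in any of the four places. Origin: centre of its underside; z up along its axis.
- jar: Short wide amber glass jar with a black lid: 52 mm diameter up to 50 mm, lid 47 mm diameter, 64 mm high in all, about 0.22 kg. Loose; starts upright on its own mat in the stand, in any of the four places. Origin: centre of its underside; z up along its axis.
- bottle: White ceramic bottle with a cork stopper: round body 40 mm diameter up to 56 mm, then a shoulder and a 22 mm neck; 92 mm high in all, about 0.17 kg. Loose; starts upright on its own mat in the stand, in any of the four places. Origin: centre of its underside; z up along its axis.
- mat_round: Round 64 mm cork mat, 4 mm thick, fixed flat on the stand's floor under the canister at every start and never moving afterwards, so it marks where in the row the canister came from. Not to be handled. Origin: centre of its underside, 6 mm above the table; same yaw as the stand.
- mat_square: Square 60 x 60 mm cork mat, 4 mm thick, fixed flat on the stand's floor under the tin at every start and never moving afterwards, so it marks where in the row the tin came from. Not to be handled. Origin: centre of its underside, 6 mm above the table; same yaw as the stand.
- mat_hexagon: Six-sided, 62 mm across the flats, cork mat, 4 mm thick, fixed flat on the stand's floor under the jar at every start and never moving afterwards, so it marks where in the row the jar came from. Not to be handled. Origin: centre of its underside, 6 mm above the table; same yaw as the stand.
- mat_diamond: Square 48 x 48 mm set cornerwise (68 mm over the corners, which point along the stand's x and y) cork mat, 4 mm thick, fixed flat on the stand's floor under the bottle at every start and never moving afterwards, so it marks where in the row the bottle came from. Not to be handled. Origin: centre of its underside, 6 mm above the table; same yaw as the stand.
- stand: The stand the row starts in: a fixed dark steel tray without dividers, 80 mm (its x) by 300 mm (its y), floor 6 mm thick, rim 16 mm high above the table. Its four places lie in a row at y = -108, -36, +36 and +108 mm, x = 0; the containers' undersides there are 10 mm above the table. Origin: centre of its underside, on the table. Its +y end is the left end seen from the robot (yaw within 0.12 rad of the robot's frame). It may lie nearer the robot than the rack, or farther.
- rack: The rack to fill: a fixed dark wooden rack, 78 mm (its x) by 294 mm (its y), with four open pockets, each 66 x 66 mm inside, divided by walls 6 mm thick whose tops are 16 mm above the table; the pocket floors are 6 mm above the table. Pocket centres at y = -108, -36, +36 and +108 mm, x = 0. Empty at the start. Origin: centre of its underside, on the table. Its +y end is the left end seen from the robot (yaw within 0.12 rad of the robot's frame).
Not all that is in view belongs to the job. What is shaped like the tin but purple or red is not meant. What is shaped like the jar but purple is not meant.

How it is judged:
By the outcome, as a careful person would: the job done as asked, in the order asked, and still so for the second after the job is handed in, with the robot touching nothing.
It also fails if it takes over 112 s, if anything falls off the work surface, if the arm or the gripper's body presses on something with over 40 N, if the wrist force passes 120 N, or if a joint passes its speed limit or range.

## Working session

There is one attempt and no reset: what is moved stays moved. The work goes in short steps, Python scripts to look and compute and a tool call to move; the robot and the scene stay as the last step left them, time stands still between calls to the robot, and variables do not carry over. Pictures are saved under pics/ and viewed, and the job is handed in when it is done.

Besides the shell and the picture viewer there is one more tool, called after "Request:" by a JSON object that holds its "fn" and its "kwargs", one argument or row to a line. send_rows: Moves the arm, as the interface text tells. Its arguments: {"type":"object","properties":{"steps":{"type":"array"},"fingers":{"type":"number"},"grip_force":{"type":"number"}},"required":["steps"]}

```bash
mkdir -p pics
python3 - <<'E'
from workcell import observe, viewer
import cv2,json
for n in ["scene","top"]:
    im=viewer.read_camera(n); cv2.imwrite(f"pics/{n}0.png",im)
    print(n,viewer.camera_info(n))
print(viewer.camera_info("wrist"))
print(observe())
E
```

```text
scene {'camera_matrix': array([[514.07419174,   0.        , 323.10640186],
       [  0.        , 514.07419174, 235.5391253 ],
       [  0.        ,   0.        ,   1.        ]]), 'origin': array([ 0.88968579, -0.34122332,  0.49457438]), 'orientation': array([0.37587187, 0.18289104, 0.38376733, 0.82340381])}
top {'camera_matrix': array([[469.40803336,   0.        , 319.98249106],
       [  0.        , 469.40803336, 237.42522526],
       [  0.        ,   0.        ,   1.        ]]), 'origin': array([0.3731156 , 0.01775893, 0.74641649]), 'orientation': array([ 0.05578983, -0.08108186, -0.70203288,  0.70531061])}
{'camera_matrix': array([[432.10442653,   0.        , 321.18709659],
       [  0.        , 432.10442653, 241.07459993],
       [  0.        ,   0.        ,   1.        ]]), 'origin': array([ 0.33981398, -0.55663955,  0.38315906]), 'orientation': array([-0.10818357,  0.06896836, -0.5302852 ,  0.83805566])}
{'time_s': 0.1, 'joint_pos': array([ 1.10246342,  0.61582353, -0.01261229,  1.42474182,  0.00812693,
        1.10341227, -0.04042818]), 'joint_velocities': array([ 3.77130352e-04, -4.20255760e-03,  2.17303836e-04, -3.37184897e-03,
        2.94496578e-05,  3.28323663e-05, -2.21368205e-04]), 'tau': array([ 1.66342623e-03, -4.60038364e+01,  2.10361644e-01, -1.66243511e+01,
       -6.10593148e-02,  1.69363007e-02,  9.74163572e-05]), 'ee_pos': array([ 0.27763953, -0.58694508,  0.22559531]), 'ee_rot': array([-0.15515988,  0.69071863, -0.68911729,  0.15475965]), 'wrist_force': array([-0.21601663,  0.37974546, -0.98991324]), 'wrist_torque': array([ 0.00757234,  0.0128747 , -0.02756815]), 'finger_gap': 0.09296356845603787}
```

View pics/scene0.png

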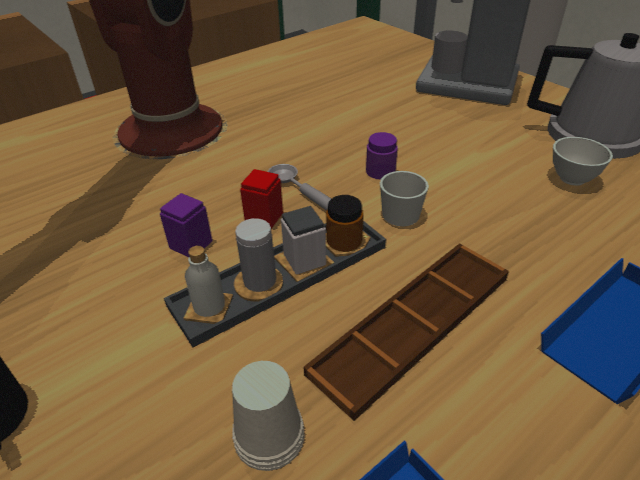

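View pics/top0.png

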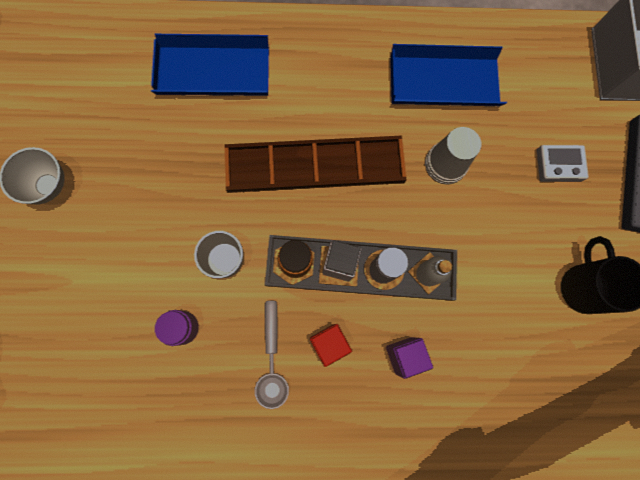

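```bash
cat > h.py <<'E'
import numpy as np,cv2
from scipy.spatial.transform import Rotation as R
def ray(info,uv):
    K=info["camera_matrix"];uv=np.atleast_2d(uv).astype(float)
    d=np.c_[(uv[:,0]-K[0,2])/K[0,0],-(uv[:,1]-K[1,2])/K[1,1],-np.ones(len(uv))]
    return info["origin"],R.from_quat(info["orientation"]).apply(d)
def plane(info,uv,z):
    o,d=ray(info,uv);return o+d*((z-o[2])/d[:,2])[:,None]
def proj(info,P):
    K=info["camera_matrix"];p=R.from_quat(info["orientation"]).inv().apply(np.atleast_2d(P)-info["origin"])
    return np.c_[K[0,0]*p[:,0]/-p[:,2]+K[0,2],K[1,2]-K[1,1]*p[:,1]/-p[:,2]]
E
python3 - <<'E'
import cv2,numpy as np
a=cv2.imread("pics/top0.png")[225:310,255:470];b=cv2.imread("pics/top0.png")[125:200,215:415]
A=cv2.resize(a,(800,316),interpolation=cv2.INTER_CUBIC);B=cv2.resize(b,(740,277),interpolation=cv2.INTER_CUBIC)
c=np.zeros((600,800,3),np.uint8);c[:316]=A;c[320:597,:740]=B
cv2.imwrite("pics/crop0.png",c)
c=cv2.imread("pics/scene0.png")[180:350,150:400];cv2.imwrite("pics/crop1.png",cv2.resize(c,(800,544),interpolation=cv2.INTER_CUBIC))
E
```

```text
(no output)
```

View pics/crop0.png

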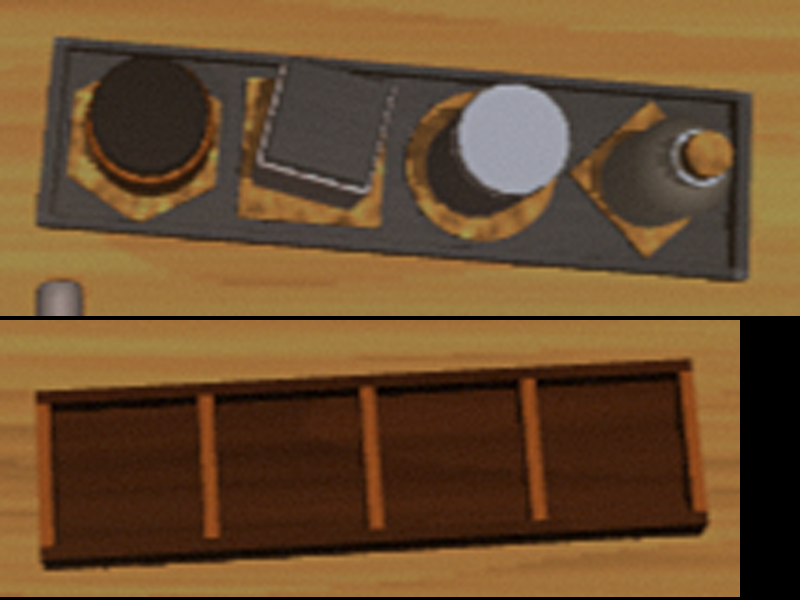

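View pics/crop1.png

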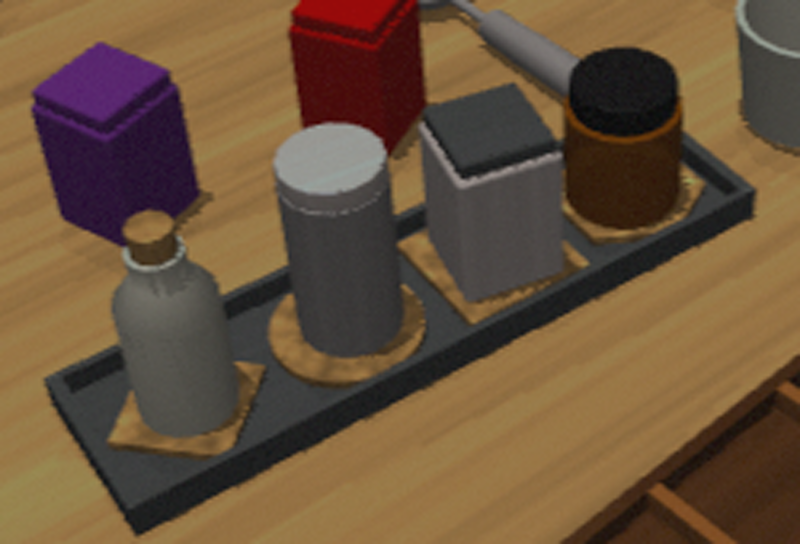

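Run:
```python
import numpy as np
from h import *
from workcell import viewer
T=viewer.camera_info("top");S=viewer.camera_info("scene")
f=lambda p:np.array(p)/np.array([800/215,316/85])+[255,225]
g=lambda p:np.array(p)/3.7+[215,125]
s=lambda p:np.array(p)/3.2+[150,180]
C=plane(T,[f((x,y)) for x,y in [(55,40),(750,92),(746,278),(40,224)]],.016)
print(C.round(4),C.mean(0),[np.linalg.norm(C[i]-C[i-1]).round(4) for i in range(4)], np.arctan2(*( (C[0]-C[1])[:2]*[-1,1])),np.arctan2(*( (C[3]-C[2])[:2]*[-1,1])))
C=plane(T,[g((x,y-320)) for x,y in [(37,395),(690,361),(706,520),(44,557)]],.016)
print(C.round(4),C.mean(0),[np.linalg.norm(C[i]-C[i-1]).round(4) for i in range(4)], np.arctan2(*( (C[0]-C[1])[:2]*[-1,1])),np.arctan2(*( (C[3]-C[2])[:2]*[-1,1])))
for n,z,a,b in [("jar",.074,(150,117),(624,87)),("can",.098,(515,139),(332,160)),("bot",.102,(711,155),(150,228))]:
    print(n,plane(T,f(a),z),plane(S,s(b),z))
L=plane(T,[f(p) for p in [(285,66),(395,86),(370,190),(262,162)]],.076)
print("tin",L,L.mean(0))
L=plane(S,[s(p) for p in [(422,110),(516,85),(560,145),(458,178)]],.084)
print("tin",L,L.mean(0))
```

```text
[[ 0.5187  0.071   0.016 ]
 [ 0.4984 -0.2265  0.016 ]
 [ 0.4191 -0.2204  0.016 ]
 [ 0.4405  0.0756  0.016 ]] [ 0.4691632  -0.07508031  0.016     ] [np.float64(0.0784), np.float64(0.2982), np.float64(0.0795), np.float64(0.2967)] -0.06802716878614701 -0.0720040133025602
[[ 0.6692  0.1474  0.016 ]
 [ 0.6901 -0.1443  0.016 ]
 [ 0.6152 -0.149   0.016 ]
 [ 0.5947  0.1414  0.016 ]] [ 0.64228475 -0.00110016  0.016     ] [np.float64(0.0748), np.float64(0.2924), np.float64(0.075), np.float64(0.2911)] 0.07145578588580856 0.07071279889503611
jar [[0.47688638 0.02933403 0.074     ]] [[0.48253541 0.02792105 0.074     ]]
can [[ 0.46571789 -0.10853214  0.098     ]] [[ 0.46803427 -0.10639424  0.098     ]]
bot [[ 0.45954653 -0.1816129   0.102     ]] [[ 0.46156087 -0.17922367  0.102     ]]
tin [[ 0.49710443 -0.02317767  0.076     ]
 [ 0.48948318 -0.06621737  0.076     ]
 [ 0.44862042 -0.05587986  0.076     ]
 [ 0.45926755 -0.01413661  0.076     ]] [ 0.4736189  -0.03985288  0.076     ]
tin [[ 0.45056114 -0.05280922  0.084     ]
 [ 0.4623255  -0.01361163  0.084     ]
 [ 0.50386713 -0.02473307  0.084     ]
 [ 0.49369775 -0.06726706  0.084     ]] [ 0.47761288 -0.03960525  0.084     ]
```

Run:
```python
import cv2
c=cv2.imread("pics/scene0.png")[235:420,295:520];cv2.imwrite("pics/crop2.png",cv2.resize(c,(720,592),interpolation=cv2.INTER_CUBIC))
import numpy as np
from h import *
from workcell import viewer,observe
o=observe();print(R.from_quat(o["ee_rot"]).as_matrix().round(3))
S=viewer.camera_info("scene");T=viewer.camera_info("top")
print("stack",[ (z,plane(T,(463,143),z).round(3),plane(S,(262,385),z).round(3)) for z in (.08,.1,.12)])
print("cup",[ (z,plane(T,(219,254),z).round(3),plane(S,(403,190),z).round(3)) for z in (.05,.07,.09)])
```

```text
[[-0.904 -0.001  0.428]
 [-0.428  0.002 -0.904]
 [ 0.    -1.    -0.002]]
stack [(0.08, array([[ 0.653, -0.224,  0.08 ]]), array([[ 0.641, -0.215,  0.08 ]])), (0.1, array([[ 0.644, -0.217,  0.1  ]]), array([[ 0.653, -0.221,  0.1  ]])), (0.12, array([[ 0.636, -0.21 ,  0.12 ]]), array([[ 0.665, -0.227,  0.12 ]]))]
cup [(0.05, array([[0.484, 0.143, 0.05 ]]), array([[0.484, 0.142, 0.05 ]])), (0.07, array([[0.48, 0.14, 0.07]]), array([[0.502, 0.12 , 0.07 ]])), (0.09, array([[0.477, 0.136, 0.09 ]]), array([[0.52 , 0.098, 0.09 ]]))]
```

View pics/crop2.png

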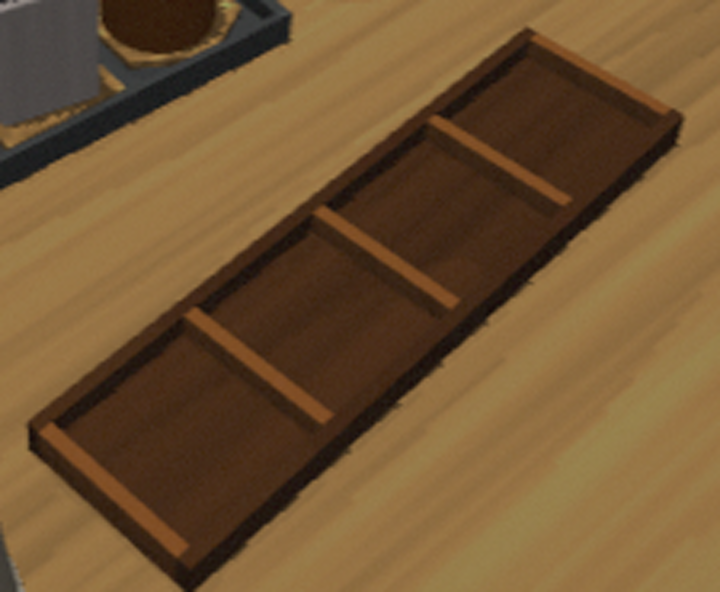

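Run:
```python
import numpy as np
from h import *
from workcell import viewer,observe
S=viewer.camera_info("scene");T=viewer.camera_info("top")
g=lambda p:(np.array(p)-[0,320])/3.7+[215,125]
s=lambda p:np.array(p)/3.2+[295,235]
for L,I,ff in [([(45,474),(207,466),(373,457),(535,449),(693,441)],T,g),
 ([(602,73),(500,160),(388,257),(260,365),(115,488)],S,s),([(530,32),(681,118),(193,575),(32,428)],S,s)]:
    C=plane(I,[ff(p) for p in L],.016);print(C.round(4),C.mean(0).round(4))
```

```text
[[ 0.6325  0.1425  0.016 ]
 [ 0.6372  0.0717  0.016 ]
 [ 0.6425 -0.0014  0.016 ]
 [ 0.6472 -0.0735  0.016 ]
 [ 0.652  -0.1444  0.016 ]] [ 0.6423 -0.001   0.016 ]
[[ 0.6324  0.146   0.016 ]
 [ 0.6375  0.0735  0.016 ]
 [ 0.643   0.0018  0.016 ]
 [ 0.6477 -0.0698  0.016 ]
 [ 0.6525 -0.1415  0.016 ]] [0.6426 0.002  0.016 ]
[[ 0.5961  0.1436  0.016 ]
 [ 0.67    0.1484  0.016 ]
 [ 0.6925 -0.143   0.016 ]
 [ 0.6162 -0.148   0.016 ]] [6.437e-01 3.000e-04 1.600e-02]
```

Request:
{"fn": "send_rows", "kwargs": {
  "steps": [
    [14,42,0,0,0,4],
    [28,84,0,0,0,8],
    [42,126,0,0,0,12],
    [56,168,0,0,0,16],
    [70,210,0,0,0,20],
    [84,252,0,0,0,24],
    [98,294,0,0,0,28],
    [112,336,0,0,0,32]
  ],
  "fingers": -1,
  "grip_force": 20
}}

```text
time_s: 1.1
ee_pos: [0.3897, -0.2495, 0.2254]
ee_rot: [-0.34, 0.621, -0.619, 0.339]
wrist_force: [0.5, -0.8, -0.3]
finger_gap: 0.0933
```

Request:
{"fn": "send_rows", "kwargs": {
  "steps": [
    [12,40,-3,0,0,4],
    [25,80,-7,0,0,8],
    [38,120,-11,0,0,12],
    [51,160,-15,0,0,16],
    [64,200,-18,0,0,20],
    [77,240,-22,0,0,25],
    [89,278,-25,0,0,28.7],
    [89,278,-25,0,0,28.7]
  ]
}}

```text
time_s: 2.1
ee_pos: [0.4789, 0.0322, 0.2001]
ee_rot: [-0.485, 0.516, -0.514, 0.484]
wrist_force: [-0.6, -0.5, -0.1]
finger_gap: 0.0932
```

Run:
```python
from workcell import observe, viewer
from h import *
o=observe();print(o["time_s"],o["ee_pos"],R.from_quat(o["ee_rot"]).as_matrix().round(3),o["joint_pos"])
np.save("w1.npy",viewer.camera_info("wrist"),allow_pickle=True)
cv2.imwrite("pics/w1.png",viewer.read_camera("wrist"))
I=viewer.camera_info("wrist")
for n,P in dict(jar=(.479,.0287,.074),tin=(.4755,-.0397,.084),can=(.467,-.1075,.098),bot=(.4605,-.1804,.102)).items(): print(n,proj(I,P))
```

```text
2.1 [0.47887404 0.03220961 0.20012568] [[-0.061 -0.003  0.998]
 [-0.998  0.002 -0.061]
 [-0.002 -1.    -0.003]] [ 0.17997575  0.41365924 -0.40608127  1.9252465   0.2097049   0.84651831
 -0.39623605]
jar [[324.81391965 236.400357  ]]
tin [[325.94922073 335.48098306]]
can [[319.93970225 433.02429749]]
bot [[317.51828784 521.30733546]]
```

View pics/w1.png

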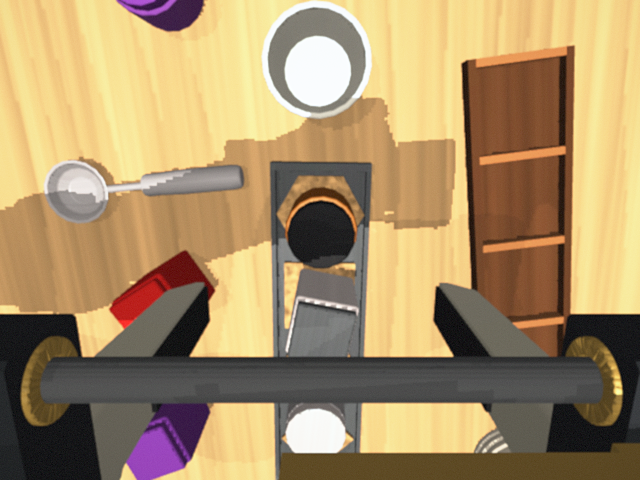

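Request:
{"fn": "send_rows", "kwargs": {
  "steps": [
    [-1,-2,-40,0,0,0],
    [-1,-2,-80,0,0,0],
    [-1,-2,-120,0,0,0],
    [-1,-2,-145,0,0,0],
    [-1,-2,-158,0,0,0],
    [-1,-2,-164,0,0,0],
    [-1,-2,-164,0,0,0],
    [-1,-2,-164,0,0,0]
  ]
}}

```text
time_s: 3.15
ee_pos: [0.4781, 0.0276, 0.0368]
ee_rot: [-0.484, 0.517, -0.515, 0.483]
wrist_force: [-0.3, 0.2, -0.8]
finger_gap: 0.0932
```

Request:
{"fn": "send_rows", "kwargs": {
  "steps": [
    [0,0,0,0,0,0],
    [0,0,0,0,0,0],
    [0,0,0,0,0,0],
    [0,0,0,0,0,0],
    [0,0,0,0,0,0],
    [0,0,0,0,0,0],
    [0,0,0,0,0,0],
    [0,0,0,0,0,0]
  ],
  "fingers": 1,
  "grip_force": 20
}}

```text
time_s: 4.15
ee_pos: [0.478, 0.0276, 0.0368]
ee_rot: [-0.484, 0.517, -0.515, 0.483]
wrist_force: [0.1, -0.2, 0.0]
finger_gap: 0.0517
```

Request:
{"fn": "send_rows", "kwargs": {
  "steps": [
    [0,0,15,0,0,0],
    [0,0,50,0,0,0],
    [5,0,90,0,0,0],
    [40,-25,115,0,0,2],
    [80,-60,120,0,0,4],
    [120,-95,120,0,0,6],
    [155,-122,120,0,0,7.6],
    [172,-135.5,120,0,0,7.6]
  ]
}}

```text
time_s: 5.15
ee_pos: [0.6506, -0.111, 0.1552]
ee_rot: [0.517, -0.484, 0.483, -0.515]
wrist_force: [0.2, 0.8, -2.0]
finger_gap: 0.0515
```

```bash
cat > look.py <<'E'
import sys
from workcell import observe, viewer
from h import *
o=observe();M=R.from_quat(o["ee_rot"]).as_matrix();print(o["time_s"],o["ee_pos"].round(4),"yaw deg",np.degrees(np.arctan2(M[1,2],M[0,2])).round(2),"tilt",M[2].round(4),o["finger_gap"],o["wrist_force"].round(1))
a=viewer.read_camera(sys.argv[1]);cv2.imwrite("pics/"+sys.argv[2],a)
E
python3 look.py wrist w2.png
```

```text
5.15 [ 0.6506 -0.111   0.1552] yaw deg 3.7 tilt [ 8.0e-04 -1.0e+00 -3.8e-03] 0.05149882230823142 [ 0.2  0.8 -2. ]
```

View pics/w2.png

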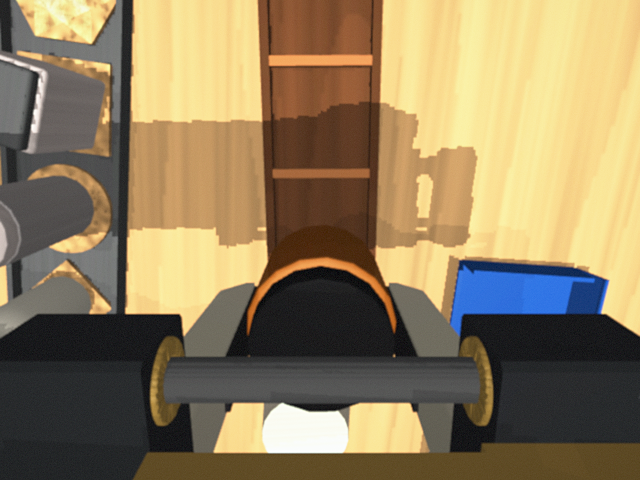

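Run:
```python
from workcell import viewer
from h import *
I=viewer.camera_info("wrist")
for k in (0,-.072): print(proj(I,(.643-.07*k,.0005+.9976*k,.016)))
print(proj(I,(.6506,-.1072,.2)),plane(I,[(320,60),(321,174)],.016))
```

```text
[[320.28834459  57.14295105]]
[[321.07073973 170.97565642]]
[[321.19631524 359.63825308]] [[ 0.64292241 -0.00120412  0.016     ]
 [ 0.6481209  -0.0733716   0.016     ]]
```

Request:
{"fn": "send_rows", "kwargs": {
  "steps": [
    [0,2,-30,0,0,0],
    [0,2,-60,0,0,0],
    [0,2,-85,0,0,0],
    [0,2,-105,0,0,0],
    [0,2,-115,0,0,0],
    [0,2,-120,0,0,0],
    [0,2,-122,0,0,0],
    [0,2,-122,0,0,0]
  ]
}}

```text
time_s: 6.2
ee_pos: [0.6527, -0.1108, 0.0337]
ee_rot: [0.516, -0.484, 0.485, -0.515]
wrist_force: [0.4, -0.0, -2.3]
finger_gap: 0.0514
```

```bash
python3 look.py scene s2.png
```

```text
6.2 [ 0.6527 -0.1108  0.0337] yaw deg 3.58 tilt [ 2.4e-03 -1.0e+00 -2.0e-04] 0.05138199785687813 [ 0.4 -0.  -2.3]
```

View pics/s2.png

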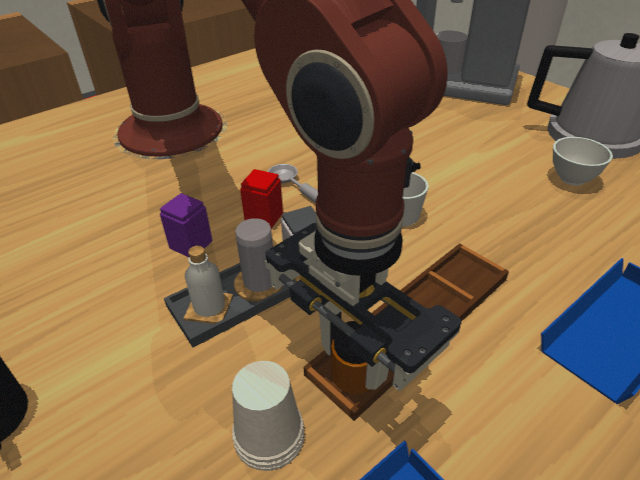

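Request:
{"fn": "send_rows", "kwargs": {
  "steps": [
    [0,0,-1,0,0,0],
    [0,0,-1,0,0,0],
    [0,0,-1,0,0,0],
    [0,0,-1,0,0,0],
    [0,0,-1,0,0,0],
    [0,0,-1,0,0,0],
    [0,0,-1,0,0,0],
    [0,0,-1,0,0,0]
  ],
  "fingers": -1
}}

```text
time_s: 7.25
ee_pos: [0.6527, -0.1108, 0.0327]
ee_rot: [0.516, -0.484, 0.485, -0.515]
wrist_force: [0.6, -0.1, -0.0]
finger_gap: 0.093
```

Request:
{"fn": "send_rows", "kwargs": {
  "steps": [
    [0,0,40,0,0,0],
    [0,0,95,0,0,0],
    [-20,8,135,0,0,-3],
    [-60,24,160,0,0,-7],
    [-100,42,167,0,0,-11],
    [-140,58,167,0,0,-15],
    [-170,70,167,0,0,-17.6],
    [-178,72,167,0,0,-17.6]
  ]
}}

```text
time_s: 8.25
ee_pos: [0.4732, -0.038, 0.2002]
ee_rot: [0.437, -0.556, 0.557, -0.435]
wrist_force: [0.3, -1.5, 0.1]
finger_gap: 0.0929
```

```bash
python3 look.py wrist w3.png; python3 look.py top t3.png
python3 - <<'E'
from workcell import viewer
import numpy as np;np.save("w3.npy",viewer.camera_info("wrist"),allow_pickle=True)
E
```

```text
8.25 [ 0.4732 -0.038   0.2002] yaw deg -13.88 tilt [ 2.9e-03 -1.0e+00 -2.0e-04] 0.09286031800971917 [ 0.3 -1.5  0.1]
8.3 [ 0.4734 -0.0384  0.2001] yaw deg -13.9 tilt [ 3.e-03 -1.e+00 -3.e-04] 0.09308686491020104 [-1.5 -0.  -0.4]
```

View pics/w3.png

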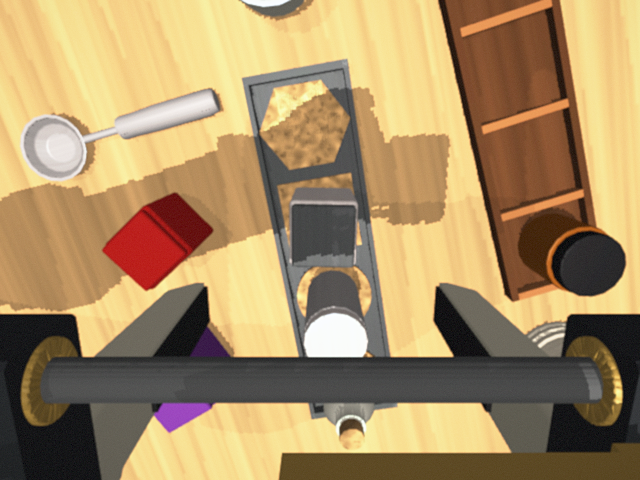

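View pics/t3.png

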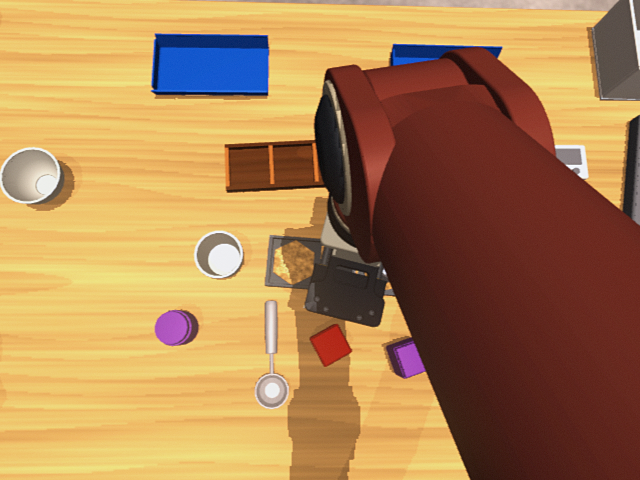

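Run:
```python
from h import *
I=np.load("w3.npy",allow_pickle=True).item()
print(plane(I,(323,235),.084),plane(I,(336,337),.098),plane(I,(351,436),.102))
c=cv2.imread("pics/w3.png")[170:290,260:400];cv2.imwrite("pics/c3.png",cv2.resize(c,None,fx=5,fy=5,interpolation=cv2.INTER_CUBIC))
```

```text
[[ 0.47530933 -0.03697654  0.084     ]] [[ 0.46775399 -0.10306497  0.098     ]] [[ 0.46063143 -0.17724499  0.102     ]]
```

View pics/c3.png

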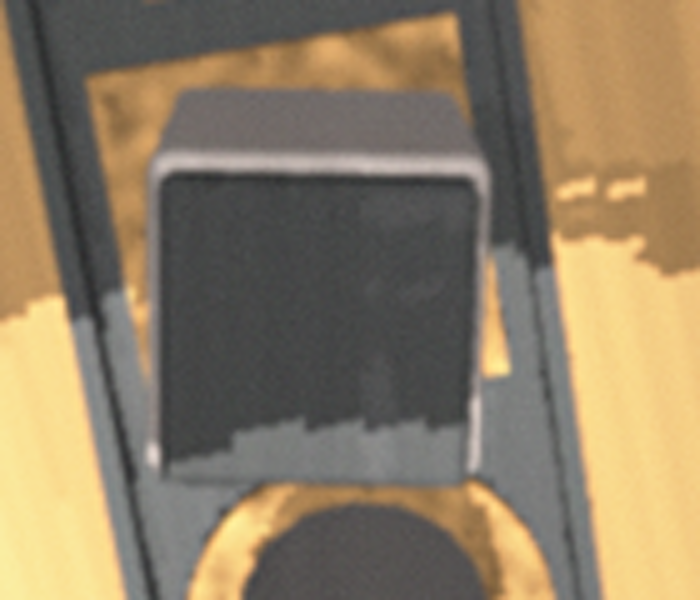

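Request:
{"fn": "send_rows", "kwargs": {
  "steps": [
    [2,0,-40,0,0,0],
    [2,0,-80,0,0,0],
    [2,0,-120,0,0,0],
    [2,0,-145,0,0,0],
    [2,0,-158,0,0,0],
    [2,0,-164,0,0,0],
    [2,0,-164,0,0,0],
    [2,0,-164,0,0,0]
  ]
}}

```text
time_s: 9.35
ee_pos: [0.4777, -0.039, 0.0369]
ee_rot: [0.435, -0.556, 0.558, -0.435]
wrist_force: [-0.3, -0.1, 0.9]
finger_gap: 0.0927
```

Request:
{"fn": "send_rows", "kwargs": {
  "steps": [
    [0,0,0,0,0,0],
    [0,0,0,0,0,0],
    [0,0,0,0,0,0],
    [0,0,0,0,0,0],
    [0,0,0,0,0,0],
    [0,0,0,0,0,0],
    [0,0,0,0,0,0],
    [0,0,0,0,0,0]
  ],
  "fingers": 1,
  "grip_force": 20
}}

```text
time_s: 10.35
ee_pos: [0.4772, -0.0391, 0.0367]
ee_rot: [0.436, -0.556, 0.558, -0.435]
wrist_force: [-1.3, -0.6, -0.1]
finger_gap: 0.0462
```

Request:
{"fn": "send_rows", "kwargs": {
  "steps": [
    [0,0,15,0,0,0],
    [0,0,50,0,0,0],
    [5,0,90,0,0,2],
    [40,0,115,0,0,6],
    [80,1,120,0,0,10],
    [120,1,120,0,0,14],
    [155,2,120,0,0,17],
    [168,2,120,0,0,18]
  ]
}}

```text
time_s: 11.35
ee_pos: [0.6476, -0.0373, 0.1558]
ee_rot: [-0.517, 0.481, -0.484, 0.518]
wrist_force: [-0.3, 1.0, -2.6]
finger_gap: 0.0459
```

```bash
python3 look.py wrist w4.png;python3 look.py scene s4.png
```

```text
11.35 [ 0.6476 -0.0373  0.1558] yaw deg 4.04 tilt [ 0.002  -1.      0.0043] 0.04585733809930001 [-0.3  1.  -2.6]
11.4 [ 0.6485 -0.0372  0.1557] yaw deg 4.04 tilt [ 0.0018 -1.      0.0056] 0.04610322662261333 [ 1.   0.3 -1.9]
```

View pics/w4.png

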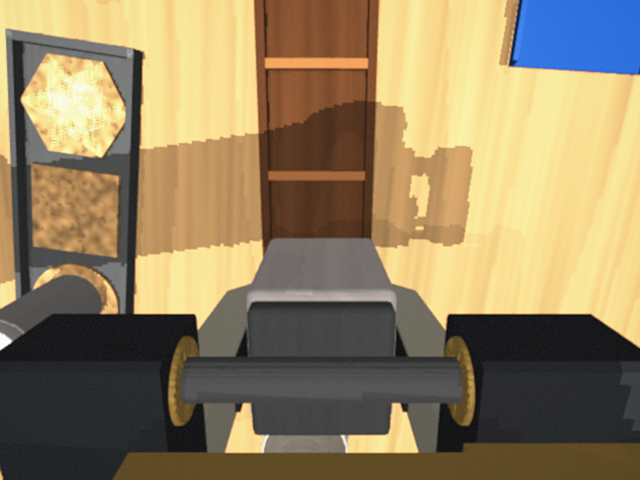

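View pics/s4.png

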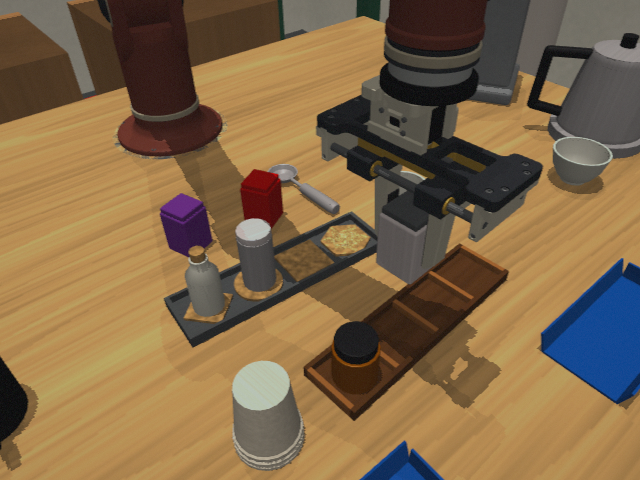

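Request:
{"fn": "send_rows", "kwargs": {
  "steps": [
    [-2,0,-30,0,0,0],
    [-3,0,-60,0,0,0],
    [-3,0,-85,0,0,0],
    [-3,0,-105,0,0,0],
    [-3,0,-115,0,0,0],
    [-3,0,-120,0,0,0],
    [-3,0,-122,0,0,0],
    [-3,0,-122,0,0,0]
  ]
}}

```text
time_s: 12.45
ee_pos: [0.6442, -0.0372, 0.0343]
ee_rot: [-0.516, 0.481, -0.484, 0.518]
wrist_force: [0.7, -0.3, -1.8]
finger_gap: 0.0458
```

Request:
{"fn": "send_rows", "kwargs": {
  "steps": [
    [0,0,-1,0,0,0],
    [0,0,-1,0,0,0],
    [0,0,-1,0,0,0],
    [0,0,-1,0,0,0],
    [0,0,-1,0,0,0],
    [0,0,-1,0,0,0],
    [0,0,-1,0,0,0],
    [0,0,-1,0,0,0]
  ],
  "fingers": -1
}}

```text
time_s: 13.45
ee_pos: [0.6442, -0.0372, 0.0333]
ee_rot: [-0.516, 0.481, -0.484, 0.518]
wrist_force: [-0.7, -0.1, -0.7]
finger_gap: 0.0928
```

Request:
{"fn": "send_rows", "kwargs": {
  "steps": [
    [0,0,40,0,0,0],
    [0,0,95,0,0,0],
    [-20,-8,135,0,0,-1],
    [-60,-24,160,0,0,-3],
    [-100,-40,167,0,0,-5],
    [-140,-56,167,0,0,-7],
    [-170,-66,167,0,0,-8],
    [-178,-68,167,0,0,-8]
  ]
}}

```text
time_s: 14.45
ee_pos: [0.4646, -0.1061, 0.2005]
ee_rot: [0.482, -0.516, 0.519, -0.482]
wrist_force: [0.6, -0.4, -0.3]
finger_gap: 0.0931
```

```bash
python3 look.py wrist w5.png
python3 - <<'E'
from workcell import viewer
import numpy as np;np.save("w5.npy",viewer.camera_info("wrist"),allow_pickle=True)
E
```

```text
14.45 [ 0.4646 -0.1061  0.2005] yaw deg -4.1 tilt [ 0.0032 -1.      0.0039] 0.09308272392602626 [ 0.6 -0.4 -0.3]
```

View pics/w5.png

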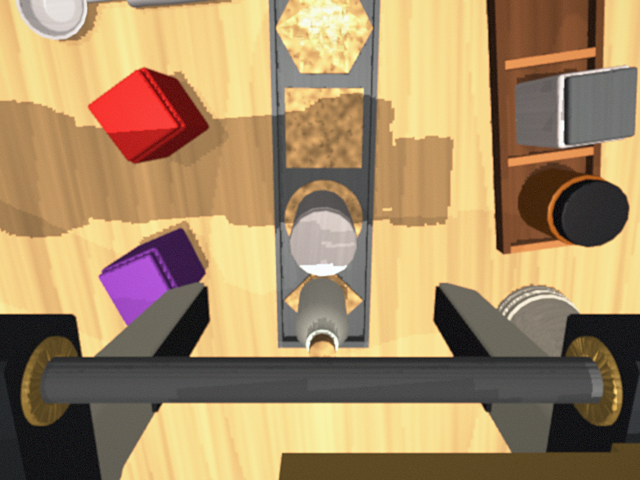

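Run:
```python
from h import *
I=np.load("w5.npy",allow_pickle=True).item()
print(plane(I,(323.5,241),.098),plane(I,(321,347),.102))
```

```text
[[ 0.46544375 -0.10407153  0.098     ]] [[ 0.45888267 -0.17468003  0.102     ]]
```

Request:
{"fn": "send_rows", "kwargs": {
  "steps": [
    [1,1,-40,0,0,0],
    [1,1,-80,0,0,0],
    [1,1,-120,0,0,0],
    [1,1,-145,0,0,0],
    [1,1,-158,0,0,0],
    [1,1,-164,0,0,0],
    [1,1,-164,0,0,0],
    [1,1,-164,0,0,0]
  ]
}}

```text
time_s: 15.5
ee_pos: [0.4666, -0.1049, 0.0373]
ee_rot: [0.481, -0.515, 0.52, -0.483]
wrist_force: [-0.1, -0.9, -0.5]
finger_gap: 0.0931
```

Request:
{"fn": "send_rows", "kwargs": {
  "steps": [
    [0,0,0,0,0,0],
    [0,0,0,0,0,0],
    [0,0,0,0,0,0],
    [0,0,0,0,0,0],
    [0,0,0,0,0,0],
    [0,0,0,0,0,0],
    [0,0,0,0,0,0],
    [0,0,0,0,0,0]
  ],
  "fingers": 1,
  "grip_force": 20
}}

```text
time_s: 16.5
ee_pos: [0.4664, -0.1049, 0.0373]
ee_rot: [0.481, -0.515, 0.52, -0.482]
wrist_force: [0.1, -0.3, 0.6]
finger_gap: 0.0438
```

Request:
{"fn": "send_rows", "kwargs": {
  "steps": [
    [0,0,15,0,0,0],
    [0,0,60,0,0,0],
    [5,0,105,0,0,0],
    [35,30,120,0,0,2],
    [75,60,120,0,0,4],
    [115,95,120,0,0,6],
    [150,122,120,0,0,8],
    [174,140,120,0,0,8]
  ]
}}

```text
time_s: 17.5
ee_pos: [0.6411, 0.0371, 0.1562]
ee_rot: [-0.517, 0.48, -0.484, 0.518]
wrist_force: [-0.0, 0.1, -2.7]
finger_gap: 0.0438
```

```bash
python3 look.py wrist w6.png;python3 look.py scene s6.png
```

```text
17.5 [0.6411 0.0371 0.1562] yaw deg 4.05 tilt [ 0.0021 -1.      0.0044] 0.04380819588038623 [-0.   0.1 -2.7]
17.55 [0.6438 0.0406 0.1562] yaw deg 4.18 tilt [-0.0017 -1.      0.0091] 0.04357656085934987 [ 3.4  3.7 -1.9]
```

View pics/s6.png

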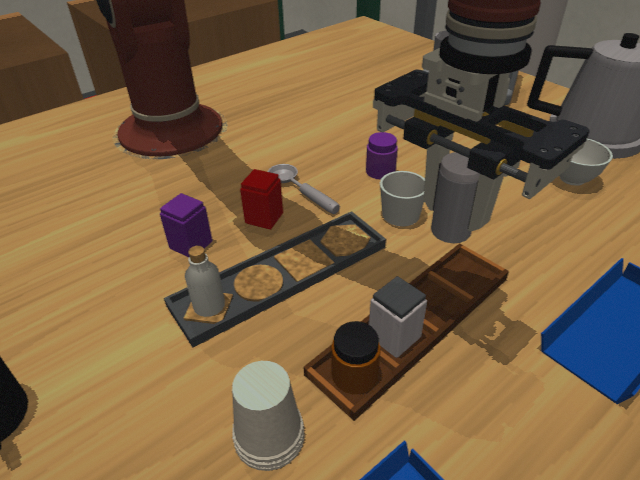

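Request:
{"fn": "send_rows", "kwargs": {
  "steps": [
    [-2,-3,-20,0,0,0],
    [-3,-5,-50,0,0,0],
    [-3,-5,-80,0,0,0],
    [-3,-5,-103,0,0,0],
    [-3,-5,-114,0,0,0],
    [-3,-5,-119,0,0,0],
    [-3,-5,-122,0,0,0],
    [-3,-5,-122,0,0,0]
  ]
}}

```text
time_s: 18.6
ee_pos: [0.6392, 0.034, 0.0347]
ee_rot: [-0.516, 0.48, -0.483, 0.52]
wrist_force: [-0.6, -0.2, -1.7]
finger_gap: 0.0438
```

```bash
python3 look.py wrist w7.png
```

```text
18.6 [0.6392 0.034  0.0347] yaw deg 4.15 tilt [-2.0e-04 -1.0e+00  7.4e-03] 0.043803916292278144 [-0.6 -0.2 -1.7]
```

View pics/w7.png

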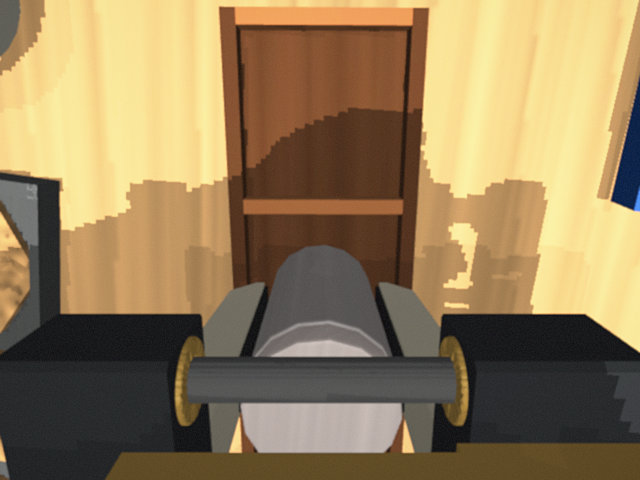

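Request:
{"fn": "send_rows", "kwargs": {
  "steps": [
    [0,0,-1,0,0,0],
    [0,0,-1,0,0,0],
    [0,0,-1,0,0,0],
    [0,0,-1,0,0,0],
    [0,0,-1,0,0,0],
    [0,0,-1,0,0,0],
    [0,0,-1,0,0,0],
    [0,0,-1,0,0,0]
  ],
  "fingers": -1
}}

```text
time_s: 19.65
ee_pos: [0.6393, 0.034, 0.0338]
ee_rot: [-0.516, 0.48, -0.483, 0.52]
wrist_force: [-0.8, 0.6, 0.0]
finger_gap: 0.093
```

Request:
{"fn": "send_rows", "kwargs": {
  "steps": [
    [0,0,45,0,0,0],
    [0,0,100,0,0,0],
    [-15,-20,145,0,0.2,-1],
    [-50,-60,167,0,0.4,-2],
    [-85,-102,167,0,0.4,-4],
    [-120,-144,167,0,0.4,-6],
    [-155,-184,167,0,0.4,-8],
    [-179,-212,167,0,0.4,-8]
  ]
}}

```text
time_s: 20.65
ee_pos: [0.4582, -0.18, 0.2009]
ee_rot: [0.483, -0.517, 0.517, -0.482]
wrist_force: [-0.3, -0.3, -0.3]
finger_gap: 0.0931
```

```bash
python3 look.py scene s8.png; python3 look.py wrist w8.png
python3 - <<'E'
from workcell import viewer
import numpy as np;np.save("w8.npy",viewer.camera_info("wrist"),allow_pickle=True)
E
```

```text
20.65 [ 0.4582 -0.18    0.2009] yaw deg -3.99 tilt [ 9.e-04 -1.e+00 -1.e-04] 0.0931041285967322 [-0.3 -0.3 -0.3]
20.7 [ 0.4546 -0.1846  0.2004] yaw deg -4.35 tilt [ 0.0046 -1.     -0.0047] 0.0927903458867297 [-2.1 -2.8 -0.8]
```

View pics/w8.png

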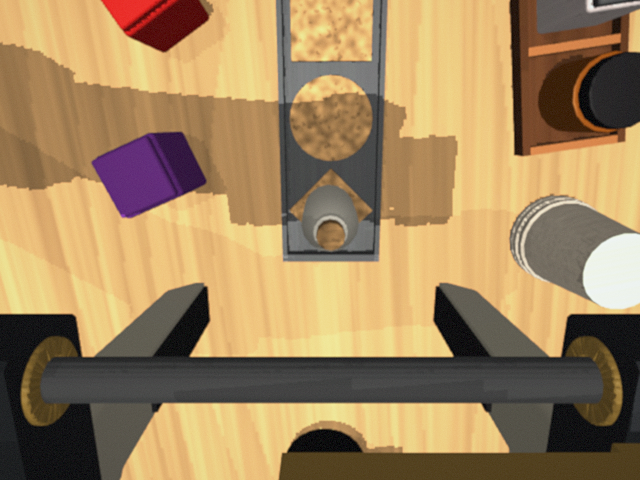

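Run:
```python
from h import *
from workcell import observe
I=np.load("w8.npy",allow_pickle=True).item()
print(plane(I,(330,233),.102)); o=observe();print(o["time_s"],o["ee_pos"],o["joint_velocities"].round(3))
```

```text
[[ 0.4611838 -0.174703   0.102    ]]
20.75 [ 0.45684083 -0.18230434  0.2005913 ] [-0.057  0.018 -0.066 -0.041 -0.027 -0.021 -0.036]
```

Request:
{"fn": "send_rows", "kwargs": {
  "steps": [
    [3,4,-40,0,0,0],
    [3,4,-80,0,0,0],
    [3,4,-120,0,0,0],
    [3,4,-145,0,0,0],
    [3,4,-158,0,0,0],
    [3,4,-164,0,0,0],
    [3,4,-164,0,0,0],
    [3,4,-164,0,0,0]
  ]
}}

```text
time_s: 21.75
ee_pos: [0.4605, -0.1785, 0.0374]
ee_rot: [0.482, -0.518, 0.519, -0.48]
wrist_force: [-0.1, -0.1, 0.2]
finger_gap: 0.0929
```

Request:
{"fn": "send_rows", "kwargs": {
  "steps": [
    [0,0,0,0,0,0],
    [0,0,0,0,0,0],
    [0,0,0,0,0,0],
    [0,0,0,0,0,0],
    [0,0,0,0,0,0],
    [0,0,0,0,0,0],
    [0,0,0,0,0,0],
    [0,0,0,0,0,0]
  ],
  "fingers": 1,
  "grip_force": 20
}}

```text
time_s: 22.75
ee_pos: [0.4604, -0.1784, 0.0374]
ee_rot: [0.482, -0.518, 0.519, -0.48]
wrist_force: [0.2, -0.3, 0.6]
finger_gap: 0.0394
```

Request:
{"fn": "send_rows", "kwargs": {
  "steps": [
    [0,0,15,0,0,0],
    [0,0,60,0,0,0],
    [0,5,105,0,0,0],
    [15,30,125,0,0,2],
    [35,60,125,0,0,3],
    [55,92,125,0,0,4],
    [75,125,125,0,0,6],
    [95,158,125,0,0,8]
  ]
}}

```text
time_s: 23.75
ee_pos: [0.5556, -0.0195, 0.1631]
ee_rot: [0.517, -0.483, 0.484, -0.515]
wrist_force: [-0.8, 0.5, -2.2]
finger_gap: 0.0395
```

Remaining: (80, 127).

Request:
{"fn": "send_rows", "kwargs": {
  "steps": [
    [20,32,0,0,0,0],
    [38,61,0,0,0,0],
    [54,86,0,0,0,0],
    [66,106,0,0,0,0],
    [75,119,0,0,0,0],
    [80,127,0,0,0,0],
    [80,127,0,0,0,0],
    [80,127,0,0,0,0]
  ]
}}

```text
time_s: 24.75
ee_pos: [0.6353, 0.1062, 0.1631]
ee_rot: [0.517, -0.483, 0.484, -0.514]
wrist_force: [0.4, -0.5, -2.4]
finger_gap: 0.0399
```

```bash
python3 look.py scene s9.png;python3 look.py wrist w9.png
```

```text
24.75 [0.6353 0.1062 0.1631] yaw deg 3.68 tilt [ 0.0045 -1.     -0.0014] 0.03987720867230694 [ 0.4 -0.5 -2.4]
24.8 [0.6354 0.1062 0.1631] yaw deg 3.67 tilt [ 0.0044 -1.     -0.0012] 0.0402652660119274 [ 0.8 -0.2 -0.9]
```

View pics/s9.png

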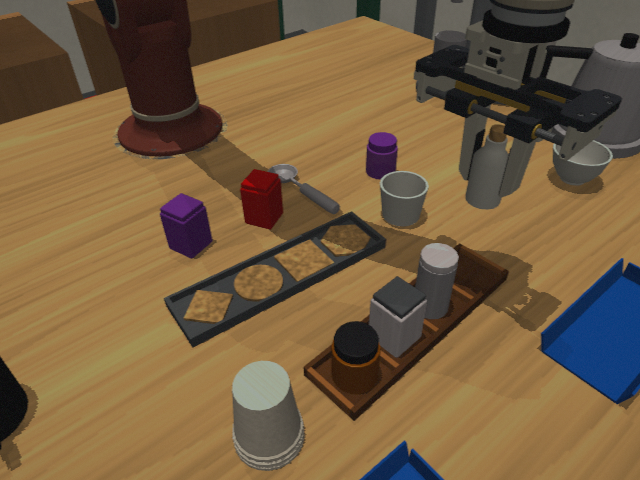

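View pics/w9.png

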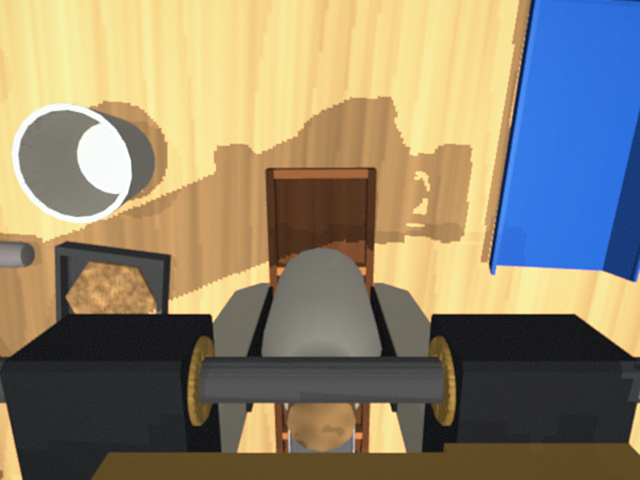

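Request:
{"fn": "send_rows", "kwargs": {
  "steps": [
    [0,1,-30,0,0,0],
    [0,1,-60,0,0,0],
    [0,1,-88,0,0,0],
    [0,1,-108,0,0,0],
    [0,1,-120,0,0,0],
    [0,1,-126,0,0,0],
    [0,1,-129,0,0,0],
    [0,1,-129,0,0,0]
  ]
}}

```text
time_s: 25.85
ee_pos: [0.6358, 0.1074, 0.0346]
ee_rot: [0.517, -0.483, 0.485, -0.515]
wrist_force: [-0.4, 0.2, -1.6]
finger_gap: 0.0397
```

Request:
{"fn": "send_rows", "kwargs": {
  "steps": [
    [0,0,-1,0,0,0],
    [0,0,-1,0,0,0],
    [0,0,-1,0,0,0],
    [0,0,-1,0,0,0],
    [0,0,-1,0,0,0],
    [0,0,-1,0,0,0],
    [0,0,-1,0,0,0],
    [0,0,-1,0,0,0]
  ],
  "fingers": -1
}}

```text
time_s: 26.85
ee_pos: [0.6358, 0.1074, 0.0336]
ee_rot: [0.517, -0.483, 0.485, -0.515]
wrist_force: [0.4, 0.3, -0.0]
finger_gap: 0.0931
```

Request:
{"fn": "send_rows", "kwargs": {
  "steps": [
    [0,0,20,0,0,0],
    [0,0,55,0,0,0],
    [0,0,95,0,0,0],
    [0,0,130,0,0,0],
    [0,0,155,0,0,0],
    [-20,0,170,0,0,0],
    [-60,15,170,0,0,0],
    [-100,30,170,0,0,0]
  ]
}}

```text
time_s: 27.85
ee_pos: [0.5351, 0.138, 0.2054]
ee_rot: [0.516, -0.482, 0.485, -0.515]
wrist_force: [-0.8, 1.1, 0.6]
finger_gap: 0.093
```

```bash
python3 look.py scene s10.png;python3 look.py top t10.png
```

```text
27.85 [0.5351 0.138  0.2054] yaw deg 3.65 tilt [ 0.0033 -1.      0.0024] 0.09299604791106614 [-0.8  1.1  0.6]
27.9 [0.5282 0.1413 0.2053] yaw deg 4.09 tilt [ 0.0029 -1.     -0.0047] 0.09275083160285957 [-4.7  1.5  0.5]
```

View pics/s10.png

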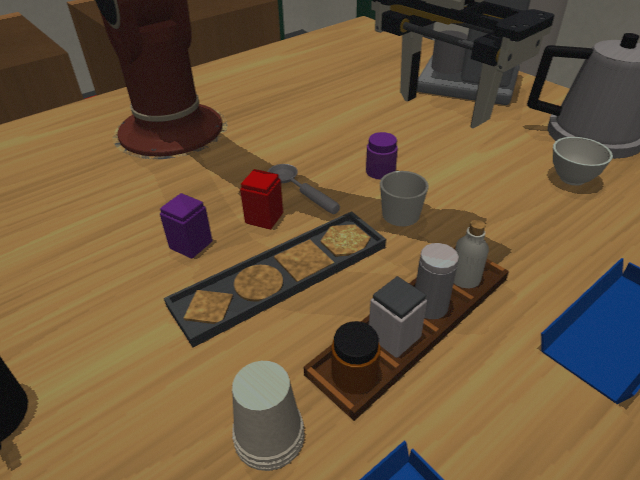

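View pics/t10.png

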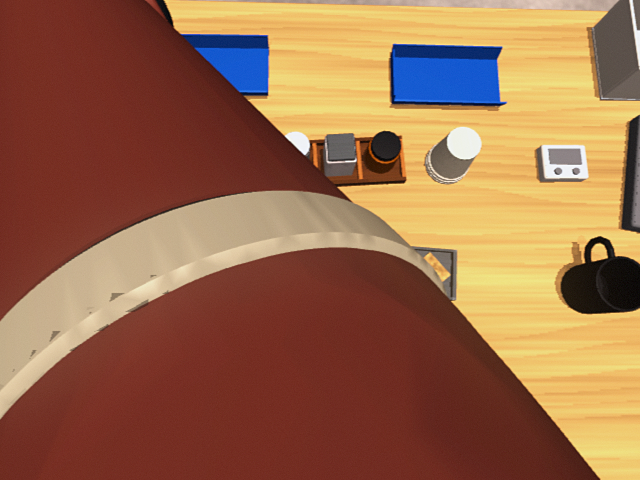

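Run:
```python
import cv2
from h import *
from workcell import viewer
S=viewer.camera_info("scene");T=viewer.camera_info("top")
c=cv2.imread("pics/s10.png")[215:415,295:515];cv2.imwrite("pics/c10.png",cv2.resize(c,None,fx=3,fy=3,interpolation=cv2.INTER_CUBIC)[:600])
for n,k,z,uv in [("jar",-.108,.070,(356,339)),("tin",-.036,.080,(399,296)),("can",.036,.094,(438,258)),("bot",.108,.098,(477,227))]:
    print(n,(.643-.07*k,-.0005+k),plane(S,uv,z).round(4))
print(plane(T,[(384,149),(341,148)],.07))
```

```text
jar (0.65056, -0.1085) [[ 0.6525 -0.1075  0.07  ]]
tin (0.64552, -0.0365) [[ 0.6453 -0.038   0.08  ]]
can (0.64048, 0.0355) [[0.6415 0.0276 0.094 ]]
bot (0.63544, 0.1075) [[0.6383 0.1012 0.098 ]]
[[ 0.64507484 -0.10458366  0.07      ]
 [ 0.64566516 -0.03848377  0.07      ]]
```

View pics/c10.png

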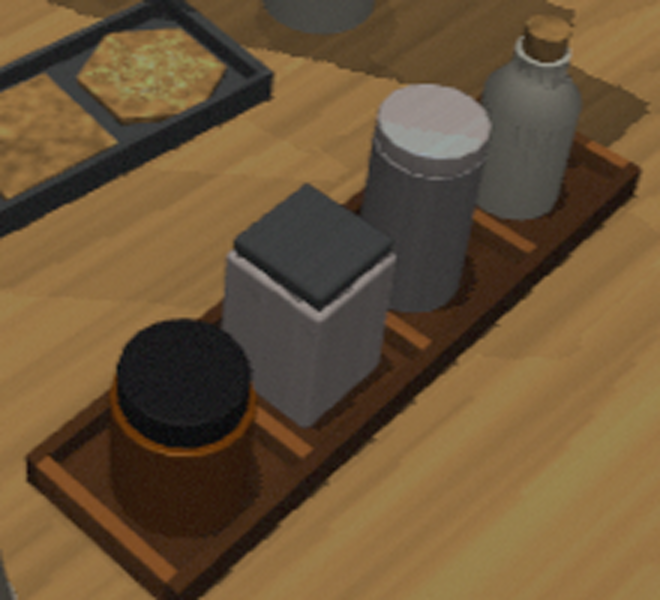

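Request:
{"fn": "send_rows", "kwargs": {
  "steps": [
    [0,0,0,0,0,0],
    [0,0,0,0,0,0],
    [0,0,0,0,0,0],
    [0,0,0,0,0,0],
    [0,0,0,0,0,0],
    [0,0,0,0,0,0],
    [0,0,0,0,0,0],
    [0,0,0,0,0,0]
  ]
}}

```text
time_s: 28.95
ee_pos: [0.5312, 0.1405, 0.2056]
ee_rot: [0.519, -0.481, 0.482, -0.516]
wrist_force: [0.0, 0.1, -0.0]
finger_gap: 0.0929
```

```bash
python3 -c "
from workcell import job_done
print(job_done())"
```

```text
the job is handed in; nothing more can be done
None
```

All four containers are in the rack in reverse order, each upright in its own pocket and released. From the left, the stand held jar, tin, canister, bottle. The rack now holds bottle, canister, tin, jar.

I handed the job in at about 29 s, with the gripper open and clear of everything. The wrist force readings stayed within a few newtons.

- **Last scene picture:** all four stand inside their pockets, with no tilt or resting on a divider visible, and the decoys had not moved.
- **Position check:** the jar and tin measured within about 2 mm of their pocket centres in the scene view. The canister and bottle read 7–8 mm off, part of it from coarse pixel picks. At release the gripper read within 2 mm of those two pocket centres.
- **Disagreement between cameras:** the top and scene views of the jar differed by about 8 mm. In the last top view the arm hid the bottle and part of the canister, so those two were checked only in the scene view.

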